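# Check an incubator's chamber temperature with a stem thermometer

### The job

Check the air temperature in the little bench incubator: slide the port cover on its top until the cover's guide hole stands squarely over the port, then lift the stem thermometer out of its stand and lower it upright through the guide hole until the ring on its stem is level with the top of the hole's collar. The thermometer must never touch the incubator (it would read the warm metal instead of the air), so keep the stem in the middle of the hole, and finish still holding it there, upright and steady; leave the bottle and the two cups where they stand.

Things in the scene. Friction and masses are not known exactly. Their poses are not given: they have to be found in the camera images.
- incubator: white hollow bench incubator, 150 (x) x 250 (y) x 85 mm high, fixed; grey deck on top, display and drop door on its front (-x). Origin: centre of its underside, z up. Two rails along its y on the deck carry the sliding port cover; their lips lie at x = +-21.5 to 36 mm, top 94 mm above the bench. Chamber floor 15 mm above the bench
- port (a point): centre of the round port in the deck, 26 mm across, at the deck's top face (85 mm above the bench), at y = -20 mm of the incubator. Short black lines on both rail lips mark its position along the track
- port_slide (a joint): port cover's position along the incubator's +y, m, 0 to 0.06. At 0.04 its guide hole is centred on the port (black lines beside the hole meet those on the rails); at the start (0 to 0.015) solid plate shuts the port; it can overrun to 0.06. It stays where left (friction about 1.5 N). A steel plate 52 x 131 x 3 mm, top 88 mm above the bench
- guide_hole (a point): centre of the cover's guide hole, at the top of its dark collar (93 mm above the bench). The hole is 18 mm across and 8 mm long with the collar, the collar 26 mm outside. Moves with the cover
- slide_grip (a point): middle of the black upright grip tab on the cover, 75 mm along +y from the guide hole; the tab is 12 mm thick along the track (y), 30 mm wide (x), its top 117 mm and its foot (34 x 24 mm) 92 mm above the bench; this point is 116 mm above the bench, about 1 mm under the tab's top
- thermometer: stem thermometer, 180 mm long, 60 to 130 g, upright in its stand. Origin at the stem's lower tip, z up. Steel stem 6 mm across; ferrule 14 mm across from 84 to 100 mm above the tip; round shoulder 32 mm across from 100 to 104 mm rests on the stand's rim; white flat handle 18 (x) x 32 (y) mm from 104 to 180 mm, display on its -x face
- stem_ring (a point): middle of the dark ring on the stem, 9 mm across and 3 mm high, 45 mm above the tip
- handle (a point): middle of the thermometer's handle, 142 mm above the tip
- probe_stand: the thermometer's parking stand, fixed, to the left or right of the incubator: round foot 76 mm across, upright tube with a black rim 35 mm across at 115 mm above the bench, bore 17 mm. Origin at the centre of the underside. The tip hangs 15 mm above the bench: lift 100 mm straight up to free it
- diluent_bottle: small white reagent bottle with a screw cap, 38 mm across, 82 mm high, loose, on the other side of the incubator from the stand; origin at the centre of its underside. Not part of the work
- cup_right: specimen cup with lid, 59 mm across, 50 mm high, loose, to the right of the incubator near its front corner; origin under it. Not part of the work
- cup_left: specimen cup with lid, 59 mm across, 50 mm high, loose, to the left of and in front of the incubator; origin under it. Not part of the work
Things that resemble listed ones, but are neither listed nor needed, are in the scene too. Leave any blue look-alike of the thermometer alone. Leave any yellow look-alike of the probe_stand alone.

How it is judged:
By the outcome, as a careful person would: the job done as asked, in the order asked, and still so for the second after the job is handed in, while the arm keeps its last pose, push and grip.
It also fails if it takes over 64 s, if anything falls off the work surface, if the arm or the gripper's body presses on something with over 40 N, if the wrist force passes 120 N, or if a joint passes its speed limit or range.

### The arm

A 7-joint arm with a two-finger parallel gripper is mounted at the origin on a cart in front of the work surface, level with it; the furniture and walls round the work are solid. World frame = base frame: x ahead of the robot, y to its left, z up, the work surface at z = 0. Lengths are in m, angles in rad, forces in N, time in s.
With the tool pointing down it reaches from about 0.425 to 0.95 m from the base axis. Payload 4.7 kg.
Tool frame: the origin (TCP) lies at the very end of the fingers, on their centre line; the grasp point (between the pads) lies 19 mm behind it; z points along the fingers, y is the line along which they close (so a half turn about z gives the same grasp; the last joint's range is limited). The gripper opens to 87 mm and grips with 3 to 60 N. Pads are 19 mm wide; open, the fingers measure 117 mm over their backs; the gripper's body (75 mm by 190 mm) begins 51 mm behind the grasp point.
Start: joints at [-1.193, 0.469, -0.049, 1.532, 0.024, 1.141, -0.082], TCP at [0.267, 0.62, 0.202] pointing down, gripper open.
Joint ranges: [-2.59, 2.59], [-0.33, 1.99], [-1.39, 1.29], [0.1, 2.45], [-1.04, 4.18], [0.21, 1.99], [-2.66, 2.66]. Speed limits (rad/s): [2.57, 2.57, 3.14, 3.14, 3.14, 3.14, 3.14].

### API

Orientations are given as a unit quaternion [w, x, y, z].
In Python, from rig import monitor, cams, finish_job gives the robot as it stands.
- The arm moves only by the shell command python3 -m handwheel 'ROWS' [OPENING]. ROWS is text: rows parted by semicolons, each of 4 numbers parted by spaces: the shift along the tool's x, y, z in units of 40 mm (1.0 is 40 mm), then the turn about the tool's z in rad. In form: dx dy dz yaw; .... A call has 1 to 20 rows; each row is the pose to reach, as a shift and turn from the pose commanded when the call began, along the tool's axes at that moment; what a row does not reach only later rows make up. A row lasts 1/8 s, in which the tool goes at most 62.5 mm and 10.7 degrees, less where a joint would pass 70% of its speed; a pose out of reach is approached as far as the arm can. A call with a gripper value outside its range is refused whole. OPENING is the opening, from 0 (shut) to 1 (fully open), set as the call begins (- or left out, the last holds). The fingers move at their own pace and stop on an object; the grip force is fixed at half the most. Time passes only in rows, so rows that repeat a pose let the fingers close. It gives the time, the measured TCP pose, the force, the opening and the grip force at its end, in the units of the state.
- monitor.get_state(): the state, without advancing time (a new reading comes with each control period).
- cams.camera(name): name is "scene" or "side" or "wrist"; returns (picture, depth): 420x560x3 uint8, red, green, blue; 420x560 float32, m along the optical axis (not along the pixel's ray), 0 where there is no reading.
- cams.camera_params(name): a dict with "vertical_fov" (degrees; the focal length in pixels is half the picture's height over the tangent of half this angle, whatever the lens; pixels are square), "cx", "cy" (the principal point, pixels), "dist_coeffs" ([k1, k2, p1, p2, k3] as OpenCV has them; the pictures are not rectified), "R" (3x3) and "t" (3): a world point X has camera coordinates R X + t. Camera axes: x right, y down, z forward; pixel columns grow to the right and rows downward; lengths in m; the calibration is good to about 2 mm. A picture is of the moment at which its call begins: read the wrist's pose just before it. camera_params takes no time and is no camera call; for the wrist camera it gives the pose at the moment of the call.
- finish_job(): hands the job in; it is judged then, once.
The state is a dict: "t": time; "qpos": joint angles; "joint_velocities": joint speeds; "tau": joint torques, N m; "tool_pos": TCP position; "ee_rot": TCP orientation; "wrist_force": force on the tool from outside, world axes, zero at the start; "moment": the same for the moment, N m; "grip_width": finger opening in m; "grip_force": force on a finger pad.
Only numpy, scipy, OpenCV 4.12 (cv2) and the standard library are available. Lean on these libraries where they do the work, as an engineer would, in place of code of your own. Each camera call takes 0.05 s, during which the arm holds its last target. There are 200 camera calls.

## Working session

There is one attempt and no reset: what is moved stays moved. The work goes in short steps, Python scripts to look and compute and a shell command to move; the robot and the scene stay as the last step left them, time stands still between calls to the robot, and variables do not carry over. Pictures are saved under pics/ and viewed, at most 10 in all, crops included, and the job is handed in when it is done.

```bash
mkdir -p pics; ls
cat > h.py <<'E'
import numpy as np, cv2, json
from rig import monitor, cams
def K(p):
    f=210/np.tan(np.radians(p["vertical_fov"])/2)
    return np.array([[f,0,p["cx"]],[0,f,p["cy"]],[0,0,1.]])
def shot(n):
    p=cams.camera_params(n); im,d=cams.camera(n); return im,d,p
def ray(p,uv):
    u=cv2.undistortPoints(np.array(uv,float).reshape(-1,1,2),K(p),np.array(p["dist_coeffs"],float)).reshape(-1,2)
    R=np.array(p["R"]);t=np.array(p["t"])
    return -R.T@t, np.c_[u,np.ones(len(u))]@R
def onz(p,uv,z):
    o,d=ray(p,uv); return o+d*((z-o[2])/d[:,2])[:,None]
def dep(p,uv,dd):
    o,d=ray(p,uv); return o+d*np.array(dd).reshape(-1,1)
def proj(p,X):
    R=np.array(p["R"]);t=np.array(p["t"],float)
    return cv2.projectPoints(np.array(X,float).reshape(-1,1,3),cv2.Rodrigues(R)[0],t,K(p),np.array(p["dist_coeffs"],float))[0].reshape(-1,2)
def cloud(p,d):
    v,u=np.mgrid[0:420,0:560]; uv=np.c_[u.ravel(),v.ravel()]
    return dep(p,uv,d.ravel()).reshape(420,560,3)
def save(n,im): cv2.imwrite("pics/"+n,im[:,:,::-1])
E
python3 - <<'E'
from h import *
for n in("scene","side"):
    im,d,p=shot(n); save(n+"0.png",im); np.savez(n+"0.npz",im=im,d=d)
    print(n,p["vertical_fov"],-np.array(p["R"]).T@np.array(p["t"]),(d>0).mean())
print(monitor.get_state())
E
```

```text
pics
scene 45.166528578271524 [-0.67924222 -0.67390543  0.91546721] 0.9960331632653061
side 45.51557622870125 [-0.07176565 -1.32890877  0.77471207] 0.9959481292517007
{'t': 0.1, 'qpos': array([-1.19291196,  0.46934946, -0.04861686,  1.53358631,  0.02410313,
        1.14103665, -0.08230832]), 'joint_velocities': array([ 2.00553729e-04, -1.84119969e-03, -4.13565668e-04, -2.58489264e-03,
        2.86762485e-04,  5.94474594e-05, -1.06441896e-03]), 'tau': array([ 6.60462701e-04, -5.09167385e+01, -8.13074433e-02, -2.36828399e+01,
       -6.16106344e-02,  3.44421447e-02,  4.52673487e-05]), 'tool_pos': array([0.26681238, 0.61938101, 0.20100712]), 'ee_rot': array([-1.52805897e-04,  2.01972193e-01,  9.79390846e-01, -8.83878067e-04]), 'wrist_force': array([-0.24687243, -0.2348988 , -0.08779226]), 'moment': array([-0.01507426, -0.02644461, -0.05062378]), 'grip_force': 0.0, 'grip_width': 0.08716033443328361}
```

View pics/scene0.png

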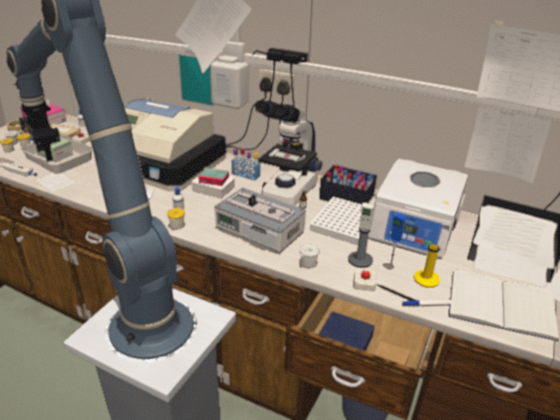

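View pics/side0.png

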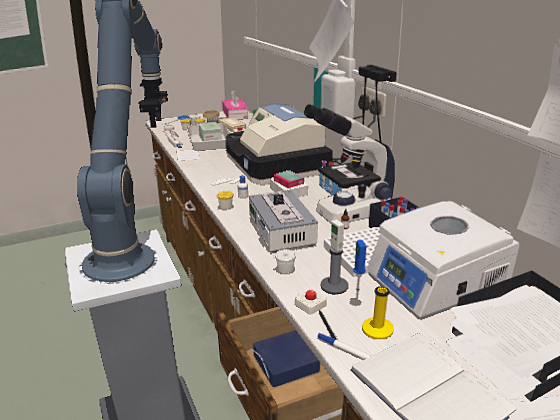

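The scene view shows the incubator at about (262,215). The grey stand with the white-handled thermometer is at (362,240). The side view shows the same two at (283,222) and (335,260). Look-alikes in the side view are the blue thermometer at (360,265) and the yellow stand at (380,315). The white-handled one in the grey stand fits the description. I'll confirm with a crop.

Run:
```python
from h import *
a=np.load("scene0.npz")["im"][170:300,150:410]; b=np.load("side0.npz")["im"][165:345,205:405]
A=cv2.resize(a,None,fx=3,fy=3,interpolation=cv2.INTER_CUBIC)[:, :]
save("cropA.png",cv2.resize(a,(780,390),interpolation=cv2.INTER_CUBIC)); save("cropB.png",cv2.resize(b,(660,594),interpolation=cv2.INTER_CUBIC))
for n,uvs in(("scene",[(367,212),(361,245),(262,190),(245,205),(280,230),(176,213),(309,255),(178,195)]),("side",[(337,232),(335,260),(283,215),(285,262),(226,200),(242,185),(360,255)])):
    f=np.load(n+"0.npz");p=cams.camera_params(n);C=cloud(p,f["d"])
    for u,v in uvs: print(n,u,v,C[v,u].round(3))
```

```text
scene 367 212 [ 0.507 -0.378  0.177]
scene 361 245 [ 0.505 -0.374  0.064]
scene 262 190 [0.699 0.056 0.034]
scene 245 205 [0.495 0.008 0.094]
scene 280 230 [ 0.431 -0.147  0.088]
scene 176 213 [0.407 0.214 0.051]
scene 309 255 [ 0.403 -0.254  0.052]
scene 178 195 [0.493 0.268 0.059]
side 337 232 [ 0.507 -0.39   0.175]
side 335 260 [ 0.509 -0.383  0.088]
side 283 215 [ 0.499 -0.083  0.085]
side 285 262 [ 0.422 -0.264  0.038]
side 226 200 [0.407 0.192 0.038]
side 242 185 [0.491 0.256 0.054]
side 360 255 [ 0.518 -0.481  0.155]
```

View pics/cropA.png

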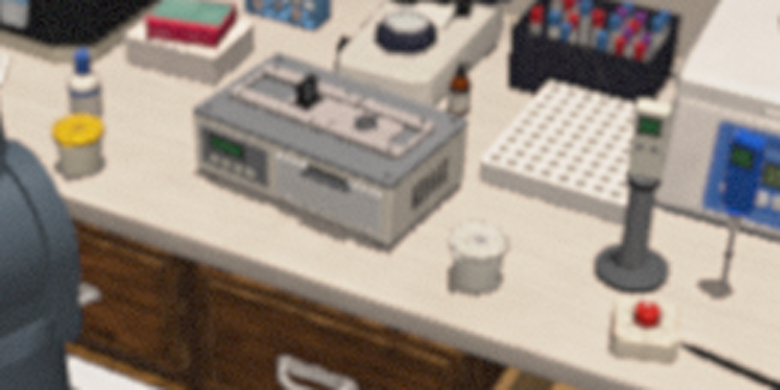

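View pics/cropB.png

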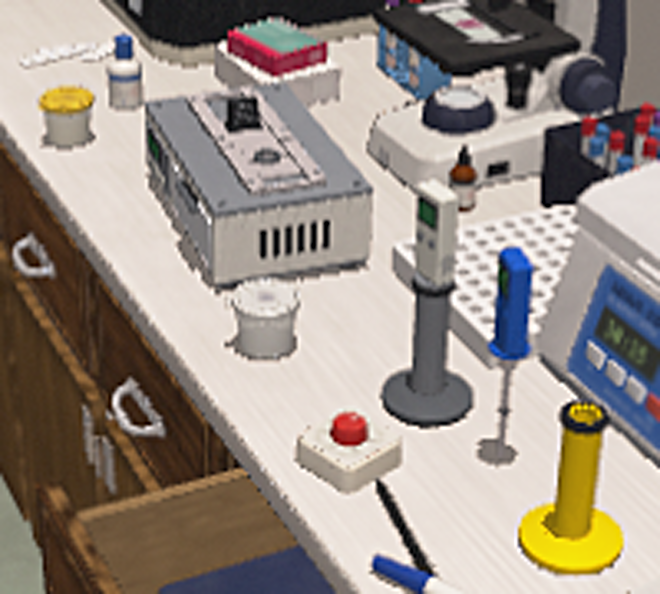

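The crops confirm it: the white-handled thermometer sits in the grey stand, to the right of the incubator. The blue one stands free about 0.1 m further right, and the yellow stand is further still. Next I measure the deck, tab and handle coarsely.

Run:
```python
from h import *
for n in("scene","side"):
    f=np.load(n+"0.npz");p=cams.camera_params(n);C=cloud(p,f["d"]);im=f["im"]
    P=C.reshape(-1,3); col=im.reshape(-1,3).astype(int)
    m=(P[:,2]>.078)&(P[:,2]<.1)&(P[:,0]>.38)&(P[:,0]<.62)&(P[:,1]>-.24)&(P[:,1]<.15)
    r=cv2.minAreaRect(P[m,:2].astype(np.float32)); print(n,"deck",m.sum(),r, P[m,2].mean())
    m=(P[:,2]>.103)&(P[:,2]<.13)&(P[:,0]>.4)&(P[:,0]<.6)&(P[:,1]>-.2)&(P[:,1]<.13)
    print("tab",m.sum(),P[m].mean(0),np.ptp(P[m],0))
    m=(P[:,2]>.125)&(P[:,2]<.21)&(abs(P[:,0]-.51)<.05)&(abs(P[:,1]+.38)<.05)
    print("handle",m.sum(),P[m].mean(0),P[m].min(0),P[m].max(0),cv2.minAreaRect(P[m,:2].astype(np.float32)))
    m=(P[:,2]>.01)&(P[:,2]<.1)&(abs(P[:,0]-.51)<.05)&(abs(P[:,1]+.38)<.05)
    print("stand",m.sum(),P[m].min(0),P[m].max(0))
    m=(P[:,2]>.04)&(abs(P[:,0]-.52)<.06)&(P[:,1]<-.45)&(P[:,1]>-.53);m&=col[:,2]>col[:,0]+50
    print("blue",m.sum(),P[m].min(0),P[m].max(0))
p=cams.camera_params("wrist");R=np.array(p["R"]);print("wrist",-R.T@p["t"],R,p["vertical_fov"])
```

```text
scene deck 2128 ((0.5166329145431519, -0.032121047377586365), (0.2570161521434784, 0.161553755402565), 83.09580993652344) 0.08843739949737933
tab 50 [ 0.51583668 -0.00529751  0.11283825] [0.02919961 0.01781997 0.01817782]
handle 287 [ 0.5098104  -0.37694293  0.16489751] [ 0.49999907 -0.3924822   0.1250856 ] [ 0.52645724 -0.35957749  0.20067847] ((0.5126699209213257, -0.3759687542915344), (0.024207228794693947, 0.03291010111570358), 10.18986988067627)
stand 400 [ 0.47777928 -0.40897229  0.01003521] [ 0.54890521 -0.34262322  0.09991578]
blue 271 [ 0.51162793 -0.4826543   0.10041916] [ 0.54529292 -0.45017376  0.18406917]
side deck 1710 ((0.5151963829994202, -0.03609579801559448), (0.2593298554420471, 0.15414758026599884), 83.16902923583984) 0.08585766196212342
tab 45 [ 0.51548545 -0.00920771  0.11076482] [0.03014894 0.02272289 0.01499739]
handle 329 [ 0.51069528 -0.3831992   0.16410489] [ 0.5021348  -0.39633971  0.12536593] [ 0.52610011 -0.3596957   0.1958652 ] ((0.5139904618263245, -0.3777516484260559), (0.022422658279538155, 0.03740802779793739), 5.856759548187256)
stand 510 [ 0.47675432 -0.41616965  0.01002961] [ 0.55111244 -0.34501637  0.09977958]
blue 302 [ 0.51342226 -0.48653461  0.10009446] [ 0.54079692 -0.45125727  0.1835296 ]
wrist [0.20531069 0.64688723 0.38196675] [[ 0.39519011  0.91859864 -0.00114931]
 [ 0.89042374 -0.3827609   0.2462512 ]
 [ 0.2257661  -0.09833941 -0.96920536]] 59.6354865373722
```

The measurements agree with the given sizes. The incubator is near (0.516, -0.034) with yaw about -6.9°. The tab is at (0.516, -0.007), which puts the slide at roughly 0.012. The handle is at (0.513, -0.377). I'll move above the tab, rising 40 mm.

```bash
python3 -m handwheel '-0.3 -0.3 -0.5 0; -1 -1 -1 -0.02; -2 -2 -1 -0.05; -3 -3 -1 -0.08; -4 -4 -1 -0.11; -5 -5 -1 -0.14; -6 -6 -1 -0.17; -7 -7 -1 -0.2; -8 -8 -1 -0.23; -9 -9 -1 -0.26; -10 -10 -1 -0.286; -11 -11 -1 -0.286; -11.6 -11.6 -1 -0.286; -11.9 -11.9 -1 -0.286; -11.9 -11.9 -1 -0.286; -11.9 -11.9 -1 -0.286; -11.9 -11.9 -1 -0.286'
cat >> h.py <<'E'
from scipy.spatial.transform import Rotation as Ro
def need(tgt, ang=None):
    "shift in tool units from measured pose to tgt; ang=world angle (deg) of closing line"
    s=monitor.get_state(); w,x,y,z=s["ee_rot"]; R=Ro.from_quat([x,y,z,w]).as_matrix()
    u=R.T@(np.array(tgt)-s["tool_pos"])/.04
    a=np.degrees(np.arctan2(R[1,1],R[0,1]))
    dy=None if ang is None else -np.radians((ang-a+90)%180-90)
    print("t",round(s["t"],2),"tcp",s["tool_pos"].round(4),"closing ang",a.round(2),"tilt z",R[:,2].round(4),"units",u.round(3),"yaw",dy)
    return u
E
python3 - <<'E'
from h import *
im,d,p=shot("wrist"); save("w1.png",im); np.savez("w1.npz",im=im,d=d,R=p["R"],t=p["t"])
need([.516,-.007,.25],83.1)
C=cloud(p,d);P=C.reshape(-1,3)
m=(P[:,2]>.108)&(P[:,2]<.125)&(abs(P[:,0]-.516)<.05)&(abs(P[:,1])<.06);print(m.sum(),P[m].mean(0),cv2.minAreaRect(P[m,:2].astype(np.float32)))
E
```

```text
t: 2.22
tool_pos: [0.5155, -0.0045, 0.2422]
ee_rot: [0.0, 0.059, 0.998, 0.0]
wrist_force: [0.3, -0.2, -0.1]
grip_width: 0.087
grip_force: 0.0
t 2.27 tcp [ 0.5156 -0.0045  0.2421] closing ang 83.18 tilt z [ 0.e+00  5.e-04 -1.e+00] units [-0.018 -0.06  -0.198] yaw 0.0014808829400846505
518 [ 0.51796369 -0.00326032  0.11455978] ((0.5185495615005493, -0.003269125707447529), (0.013218461535871029, 0.02953348122537136), 83.02272033691406)
```

View pics/w1.png

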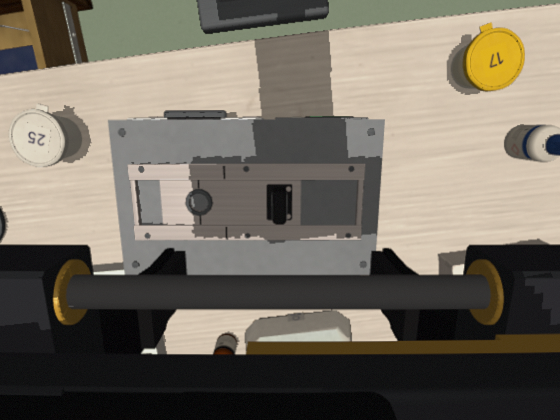

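The wrist view shows the hole's collar at (199,202) and the tab at (279,203). The black rail marks are at (224,172) and (227,232), so the hole must go about 25 mm along +y. I'll measure this precisely.

Run:
```python
from h import *
f=np.load("w1.npz");p=cams.camera_params("wrist");p["R"]=f["R"];p["t"]=f["t"]
g=cv2.cvtColor(f["im"],cv2.COLOR_RGB2GRAY)
def cent(x0,x1,y0,y1,th):
    s=g[y0:y1,x0:x1]; m=(s<th).astype(np.uint8); n,l,st,c=cv2.connectedComponentsWithStats(m)
    k=1+np.argmax(st[1:,4]); print(st[k],end=' '); return c[k]+[x0,y0]
h=cent(182,216,184,220,75); a=cent(219,230,164,180,50); b=cent(221,233,226,240,50); t=cent(264,295,180,228,40)
print(h,a,b,t)
H=onz(p,[h],.093)[0];A=onz(p,[a],.094)[0];B=onz(p,[b],.094)[0];T=onz(p,[t],.117)[0]
# deck corners -> yaw
C=cloud(p,f["d"]).reshape(-1,3);m=(abs(C[:,2]-.085)<.006)&(abs(C[:,0]-.5)<.12)&(abs(C[:,1]+.03)<.15)
print(cv2.minAreaRect(C[m,:2].astype(np.float32)))
print(H,A,B,T); 
v=A-B; print("mark line ang",np.degrees(np.arctan2(v[1],v[0])))
for ang in(82.5,83.1,83.7):
    y=np.array([np.cos(np.radians(ang)),np.sin(np.radians(ang))])
    print(ang,"need slide",(((A+B)/2-H)[:2]@y),"tab-hole",(T-H)[:2]@y)
```

```text
[  7   0  24  36 473] [ 4  3  2 11 13] [ 5  1  1 10 10] [  3   5  25  39 825] [200.68921776 201.65961945] [223.84615385 171.30769231] [226.  231.5] [278.2230303  202.91272727]
((0.515423059463501, -0.033001482486724854), (0.2515428066253662, 0.15036067366600037), 83.2381820678711)
[ 0.50916806 -0.0742938   0.093     ] [ 0.48396855 -0.04864715  0.094     ] [ 0.53995755 -0.05532216  0.094     ] [ 0.5137205  -0.00300014  0.117     ]
mark line ang 173.20128350935354
82.5 need slide 0.022483105680040694 tab-hole 0.07127794449314322
83.1 need slide 0.02248334790346968 tab-hole 0.0713242191976187
83.7 need slide 0.022481124574436746 tab-hole 0.07136267239770824
```

```bash
python3 -m handwheel '-0.07 0.03 0.6 0; -0.07 0.03 1.5 0; -0.07 0.03 2.4 0; -0.07 0.03 3 0; -0.07 0.03 3.3 0; -0.07 0.03 3.48 0; -0.07 0.03 3.48 0; -0.07 0.03 3.48 0' && python3 -m handwheel '0 0 0 0; 0 0 0 0; 0 0 0 0; 0 0 0 0; 0 0 0 0; 0 0 0 0; 0 0 0 0; 0 0 0 0' 0; python3 -c "
from h import *
need([.5185,-.0035,.101],83.15)"
```

```text
t: 3.28
tool_pos: [0.5195, -0.0047, 0.1035]
ee_rot: [0.001, 0.06, 0.998, 0.0]
wrist_force: [-0.5, -0.4, 0.4]
grip_width: 0.0875
grip_force: 0.0
t: 4.28
tool_pos: [0.5188, -0.0047, 0.1027]
ee_rot: [-0.0, 0.06, 0.998, 0.0]
wrist_force: [0.3, -0.4, 0.3]
grip_width: 0.015
grip_force: 0.0
t 4.28 tcp [ 0.5188 -0.0047  0.1027] closing ang 83.08 tilt z [-0.e+00  1.e-04 -1.e+00] units [0.011 0.028 0.043] yaw -0.0012090427900841492
```

```bash
python3 -m handwheel '0 0 0 0; 0 0 0 0; 0 0 0 0; 0 0 0 0' 0;python3 -m handwheel '0 0.1 0 0; 0 0.25 0 0; 0 0.4 0 0; 0 0.55 0 0; 0 0.63 0 0; 0 0.63 0 0; 0 0.63 0 0; 0 0.63 0 0' 0
python3 - <<'E'
from h import *
need([.5185,-.0035,.101],83.15)
im,d,p=shot("wrist"); save("w2.png",im[100:280,80:360].repeat(2,0).repeat(2,1)); np.savez("w2.npz",im=im,d=d,R=p["R"],t=p["t"])
E
```

```text
t: 4.78
tool_pos: [0.5188, -0.0047, 0.1027]
ee_rot: [0.0, 0.06, 0.998, 0.0]
wrist_force: [0.4, -0.1, -0.1]
grip_width: 0.0005
grip_force: 0.0
t: 5.78
tool_pos: [0.5218, 0.0201, 0.1027]
ee_rot: [-0.0, 0.061, 0.998, 0.0]
wrist_force: [-0.3, -0.7, -0.5]
grip_width: 0.0005
grip_force: 0.0
t 5.78 tcp [0.5218 0.0201 0.1027] closing ang 83.05 tilt z [-0.  0. -1.] units [ 0.01  -0.595  0.043] yaw -0.0017354873015508825
```

View pics/w2.png

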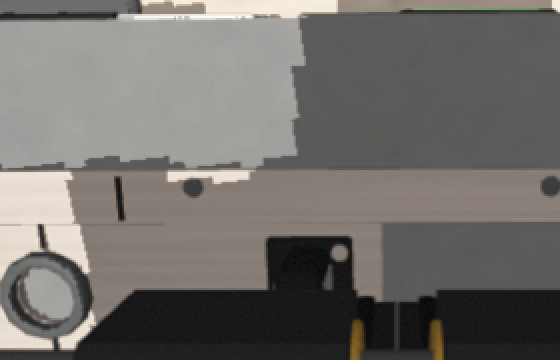

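The gripper shut fully without catching the tab. The crop shows the foot still left of the fingers at (310,265), with the collar at (47,295). I'll check the geometry in depth before moving again.

Run:
```python
from h import *
f=np.load("w2.npz");p=cams.camera_params("wrist");p["R"]=f["R"];p["t"]=f["t"]
C=cloud(p,f["d"]);s=monitor.get_state()
print("tcp px",proj(p,[s["tool_pos"],s["tool_pos"]+[0,0,.019]]),"cam",-p["R"].T@p["t"])
for v in(225,232,240,244,250,260,270,300): print(v,[(u,C[v,u].round(3).tolist()) for u in(225,240,270,278,285)])
g=np.load("w1.npz");p["R"]=g["R"];p["t"]=g["t"];C=cloud(p,g["d"])
print([(u,C[203,u].round(3).tolist()) for u in range(262,298,4)]);print([(v,C[v,279].round(3).tolist()) for v in range(180,230,5)])
for n in("scene","side"):
    im,d,q=shot(n);np.savez(n+"2.npz",im=im,d=d)
    c,r=proj(q,[s["tool_pos"]])[0].astype(int);print(n,c,r)
    save(n+"2.png",cv2.resize(im[r-40:r+50,c-70:c+50],None,fx=5,fy=5,interpolation=cv2.INTER_CUBIC))
```

```text
tcp px [[276.47313009 256.47576341]
 [276.33889526 270.50999966]] cam [0.4551901  0.02888826 0.28369971]
225 [(225, [0.504, -0.006, 0.094]), (240, [0.505, 0.002, 0.094]), (270, [0.509, 0.018, 0.087]), (278, [0.51, 0.022, 0.084]), (285, [0.511, 0.026, 0.083])]
232 [(225, [0.504, -0.003, 0.109]), (240, [0.506, 0.003, 0.105]), (270, [0.513, 0.018, 0.087]), (278, [0.514, 0.022, 0.085]), (285, [0.515, 0.026, 0.083])]
240 [(225, [0.506, -0.003, 0.115]), (240, [0.507, 0.004, 0.113]), (270, [0.518, 0.017, 0.086]), (278, [0.519, 0.021, 0.083]), (285, [0.52, 0.025, 0.083])]
244 [(225, [0.508, -0.003, 0.115]), (240, [0.509, 0.004, 0.114]), (270, [0.52, 0.017, 0.087]), (278, [0.521, 0.021, 0.084]), (285, [0.522, 0.025, 0.083])]
250 [(225, [0.483, 0.013, 0.2]), (240, [0.483, 0.016, 0.201]), (270, [0.523, 0.016, 0.087]), (278, [0.525, 0.021, 0.082]), (285, [0.526, 0.025, 0.083])]
260 [(225, [0.483, 0.014, 0.207]), (240, [0.483, 0.017, 0.207]), (270, [0.512, 0.019, 0.134]), (278, [0.514, 0.022, 0.129]), (285, [0.512, 0.025, 0.135])]
270 [(225, [0.483, 0.014, 0.213]), (240, [0.483, 0.018, 0.213]), (270, [0.512, 0.019, 0.145]), (278, [0.518, 0.021, 0.131]), (285, [0.512, 0.025, 0.146])]
300 [(225, [0.489, 0.014, 0.215]), (240, [0.489, 0.017, 0.214]), (270, [0.493, 0.023, 0.209]), (278, [0.493, 0.024, 0.21]), (285, [0.493, 0.026, 0.208])]
[(262, [0.519, -0.019, 0.086]), (266, [0.518, -0.015, 0.091]), (270, [0.519, -0.011, 0.09]), (274, [0.514, -0.007, 0.114]), (278, [0.514, -0.003, 0.115]), (282, [0.515, 0.0, 0.115]), (286, [0.516, 0.004, 0.112]), (290, [0.521, 0.007, 0.09]), (294, [0.522, 0.011, 0.086])]
[(180, [0.499, -0.0, 0.087]), (185, [0.503, -0.001, 0.091]), (190, [0.504, -0.001, 0.11]), (195, [0.507, -0.002, 0.116]), (200, [0.511, -0.002, 0.116]), (205, [0.516, -0.003, 0.116]), (210, [0.52, -0.003, 0.115]), (215, [0.525, -0.004, 0.116]), (220, [0.529, -0.004, 0.115]), (225, [0.54, -0.005, 0.091])]
scene 245 198
side 275 195
```

View pics/side2.png

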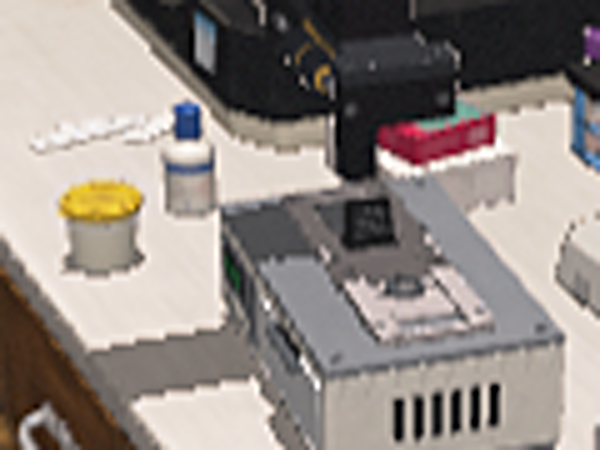

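Run:
```python
from h import *
for n in("scene","side","w"):
    f=np.load(n+"2.npz");p=cams.camera_params("wrist" if n=="w" else n)
    if n=="w": p["R"]=f["R"];p["t"]=f["t"]
    C=cloud(p,f["d"]).reshape(-1,3)
    m=(abs(C[:,0]-.522)<.03)&(abs(C[:,1]-.02)<.022)&(C[:,2]>.1)&(C[:,2]<.22)
    q=C[m];
    for z in np.arange(.1,.2,.006):
        k=q[(q[:,2]>=z)&(q[:,2]<z+.006)]
        if len(k): print(n,z.round(3),len(k),k.min(0).round(3),k.max(0).round(3))
```

```text
scene 0.1 3 [0.507 0.004 0.1  ] [0.547 0.037 0.1  ]
scene 0.106 5 [ 0.504 -0.001  0.106] [0.507 0.004 0.111]
scene 0.112 3 [0.509 0.    0.114] [0.534 0.004 0.117]
scene 0.118 6 [ 0.508 -0.002  0.118] [0.528 0.023 0.123]
scene 0.124 10 [0.512 0.012 0.125] [0.535 0.032 0.13 ]
scene 0.13 13 [0.506 0.01  0.131] [0.533 0.028 0.135]
scene 0.136 16 [0.509 0.008 0.136] [0.533 0.029 0.141]
scene 0.142 16 [0.51  0.008 0.142] [0.535 0.03  0.148]
scene 0.148 17 [0.508 0.009 0.149] [0.53  0.033 0.154]
scene 0.154 13 [0.51  0.009 0.155] [0.534 0.03  0.16 ]
scene 0.16 19 [0.509 0.008 0.16 ] [0.535 0.033 0.166]
scene 0.166 15 [0.509 0.005 0.166] [0.529 0.037 0.172]
scene 0.172 21 [0.509 0.004 0.172] [0.529 0.035 0.178]
scene 0.178 9 [0.51  0.004 0.178] [0.517 0.036 0.182]
scene 0.184 2 [0.511 0.037 0.186] [0.515 0.039 0.187]
scene 0.19 1 [ 0.506 -0.002  0.191] [ 0.506 -0.002  0.191]
scene 0.196 2 [0.495 0.031 0.199] [0.502 0.031 0.199]
side 0.112 1 [0.51  0.001 0.115] [0.51  0.001 0.115]
side 0.118 7 [0.511 0.008 0.12 ] [0.524 0.026 0.124]
side 0.124 12 [0.509 0.004 0.125] [0.528 0.027 0.13 ]
side 0
[... 390 characters left out ...]
02  0.106] [0.512 0.005 0.112]
w 0.112 132 [ 0.504 -0.002  0.112] [0.509 0.004 0.117]
w 0.118 80 [0.51  0.013 0.12 ] [0.513 0.031 0.124]
w 0.124 208 [0.509 0.013 0.124] [0.521 0.031 0.13 ]
w 0.13 189 [0.509 0.014 0.13 ] [0.52  0.03  0.136]
w 0.136 169 [0.509 0.014 0.136] [0.513 0.03  0.142]
w 0.142 200 [0.51  0.015 0.142] [0.513 0.029 0.148]
w 0.148 50 [0.51  0.016 0.148] [0.513 0.028 0.153]
w 0.166 845 [0.515 0.015 0.169] [0.529 0.026 0.172]
w 0.172 43 [0.512 0.015 0.172] [0.527 0.027 0.178]
w 0.178 47 [0.509 0.016 0.178] [0.521 0.027 0.184]
w 0.184 43 [0.51  0.016 0.184] [0.518 0.027 0.19 ]
w 0.19 44 [0.507 0.017 0.19 ] [0.514 0.027 0.196]
w 0.196 35 [0.504 0.017 0.196] [0.511 0.028 0.201]
```

All three depth views agree that the fingertips sit about 18 mm higher than the reported TCP (tip 0.120 against 0.103). The fingers therefore closed just above the tab. I'll go back and descend with that offset.

```bash
python3 -m handwheel '0 0 -0.3 0; 0 -0.2 -0.6 0; 0 -0.4 -0.6 0; 0 -0.6 -0.6 0; 0 -0.6 -0.6 0' && python3 -m handwheel '0 0 0 0; 0 0 0 0; 0 0 0 0; 0 0 0 0; 0 0 0 0; 0 0 0.4 0; 0 0 0.8 0; 0 0 1.1 0; 0 0 1.14 0; 0 0 1.14 0; 0 0 1.14 0' 1
python3 - <<'E'
from h import *
need([.5185,-.0035,.081],83.15)
im,d,p=shot("wrist"); C=cloud(p,d).reshape(-1,3)
m=(C[:,2]>.106)&(C[:,2]<.125)&(abs(C[:,0]-.51)<.02)&(abs(C[:,1])<.02);q=C[m];print(len(q),q.min(0),q.max(0),q.mean(0))
for z in np.arange(.09,.13,.005):
    k=C[(abs(C[:,2]-z)<.0025)&(abs(C[:,0]-.515)<.02)&(abs(C[:,1])<.08)&(abs(C[:,1])>.03)]
    if len(k):print(z,len(k),k.min(0),k.max(0))
E
```

```text
t: 6.55
tool_pos: [0.5185, -0.0046, 0.1265]
ee_rot: [-0.0, 0.061, 0.998, -0.0]
wrist_force: [0.0, 0.5, 0.0]
grip_width: 0.0
grip_force: 0.0
t: 7.92
tool_pos: [0.5194, -0.0035, 0.0816]
ee_rot: [0.0, 0.06, 0.998, 0.0]
wrist_force: [-0.0, 0.0, -0.5]
grip_width: 0.0865
grip_force: 0.0
t 7.92 tcp [ 0.5194 -0.0035  0.0816] closing ang 83.08 tilt z [ 1.e-03  2.e-04 -1.e+00] units [ 0.022 -0.003  0.014] yaw -0.0012907884004331597
886 [ 0.50322654 -0.00936897  0.10601314] [0.51718147 0.00457027 0.1170332 ] [ 0.50884505 -0.00200405  0.11390998]
0.09 2580 [ 0.49500161 -0.07996252  0.08750101] [0.53497971 0.07776448 0.09249958]
0.095 453 [ 0.49500325 -0.07789047  0.09250105] [0.51229746 0.07727169 0.09472314]
0.1 131 [ 0.50197375 -0.05285203  0.09944773] [0.52626299 0.05025351 0.10249814]
0.10500000000000001 280 [ 0.50181311 -0.05288801  0.10250453] [0.52525204 0.05046641 0.10746732]
0.11000000000000001 289 [ 0.50184248 -0.05319654  0.10753494] [0.52328065 0.05036697 0.11248208]
0.11500000000000002 293 [ 0.50198909 -0.05296658  0.11252964] [0.5213927  0.05052121 0.11749848]
0.12000000000000002 269 [ 0.50172401 -0.05325534  0.11751997] [0.53424773 0.05047258 0.1224971 ]
0.12500000000000003 343 [ 0.5016199  -0.05375252  0.12250159] [0.534003   0.05107358 0.12747548]
0.13000000000000003 217 [ 0.50100953 -0.05479963  0.12751038] [0.53452502 0.05233343 0.13244277]
```

The open fingertips are at z≈0.0995 on both sides of the tab. Closing now.

```bash
python3 -m handwheel '0 0 0 0; 0 0 0 0; 0 0 0 0; 0 0 0 0; 0 0 0 0; 0 0 0 0; 0 0 0 0; 0 0 0 0; 0 0 0 0; 0 0 0 0' 0
python3 - <<'E'
from h import *
im,d,p=shot("wrist");s=monitor.get_state();print(s["tool_pos"],s["grip_width"],s["grip_force"])
C=cloud(p,d); g=cv2.cvtColor(im,cv2.COLOR_RGB2GRAY)
exp=proj(p,[[.5095,-.078,.093],[.484,-.0486,.094],[.541,-.0553,.094]]);print(exp)
np.savez("w3.npz",im=im,d=d,R=p["R"],t=p["t"])
u,v=exp[0].astype(int);save("w3.png",cv2.resize(im[v-60:v+60,max(u-60,0):u+100],None,fx=4,fy=4,interpolation=cv2.INTER_CUBIC));print(max(u-60,0),v-60)
E
```

```text
t: 9.22
tool_pos: [0.5189, -0.0035, 0.0811]
ee_rot: [-0.0, 0.06, 0.998, 0.0]
wrist_force: [0.3, -0.7, 0.7]
grip_width: 0.0115
grip_force: 30.0
[ 0.518923   -0.00350609  0.08112067] 0.011858431151071611 29.999718368053436
[[124.46708152 263.82751186]
 [172.28966727 207.33026163]
 [180.81766913 317.04007273]]
64 203
```

View pics/w3.png

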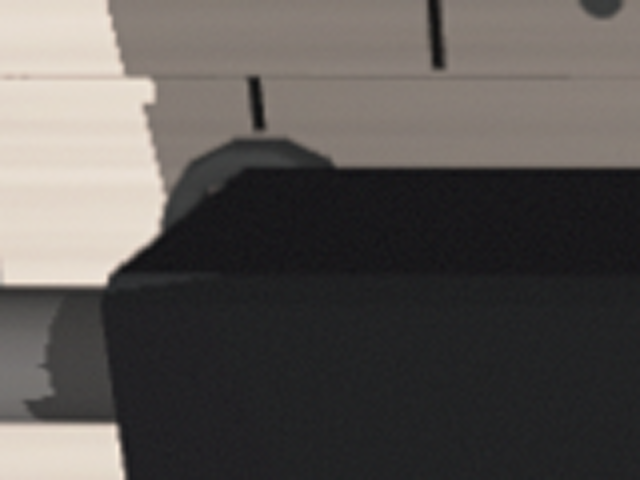

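Gripped: 12 mm wide at 30 N. The crop shows the cover's line at (252–262, 78–128) and the rail's line at (432–438, 0–66). I'll compute their gap along the track.

Run:
```python
from h import *
f=np.load("w3.npz");p=cams.camera_params("wrist");p["R"]=f["R"];p["t"]=f["t"]
g=cv2.cvtColor(f["im"],cv2.COLOR_RGB2GRAY).astype(float)
def rows(v0,v1,u0,u1):
    r=[]
    for v in range(v0,v1):
        w=np.clip(np.median(g[v,u0:u1])-15-g[v,u0:u1],0,None)
        if w.sum()>10:r.append(((w*np.arange(u0,u1)).sum()/w.sum(),v))
    return r
c=rows(224,234,121,138);r=rows(208,219,164,182)
Cc=onz(p,c,.088);Rr=onz(p,r,.094)
y=np.array([np.cos(np.radians(83.15)),np.sin(np.radians(83.15))])
print(c[0],c[-1],r[0],r[-1]);print((Cc[:,:2]@y).round(4),(Rr[:,:2]@y).round(4))
D=(Rr[:,:2]@y).mean()-(Cc[:,:2]@y).mean();print("slide",D,"units",D/.04)
```

```text
(np.float64(127.24454148471615), 224) (np.float64(128.24), 233) (np.float64(172.3409090909091), 208) (np.float64(173.07258064516128), 218)
[-0.0153 -0.0153 -0.0153 -0.0153 -0.0153 -0.0153 -0.0153 -0.0153 -0.0153
 -0.0153] [0.0095 0.0095 0.0094 0.0094 0.0094 0.0094 0.0094 0.0095 0.0095 0.0095
 0.0095]
slide 0.024767527557365665 units 0.6191881889341416
```

```bash
python3 -m handwheel '0 0.08 0 0; 0 0.2 0 0; 0 0.32 0 0; 0 0.44 0 0; 0 0.54 0 0; 0 0.6 0 0; 0 0.62 0 0; 0 0.62 0 0; 0 0.62 0 0; 0 0.62 0 0; 0 0.62 0 0'
cat > gap.py <<'E'
from h import *
im,d,p=shot("wrist");s=monitor.get_state();print(s["t"],s["tool_pos"],s["grip_width"],s["grip_force"])
np.savez("w4.npz",im=im,d=d,R=p["R"],t=p["t"])
g=cv2.cvtColor(im,cv2.COLOR_RGB2GRAY).astype(float)
y=np.array([np.cos(np.radians(83.15)),np.sin(np.radians(83.15))]);x=np.array([y[1],-y[0]])
O=np.array([.5154,-.033])  # incubator centre approx
def mark(lx,z,rng):
    # scan the line of the track at local x=lx for a dark mark near y=-0.02
    ys=np.arange(-.06,.02,.0003); P=np.c_[O+lx*x+ys[:,None]*y,np.full(len(ys),z)]
    q=proj(p,P); val=cv2.remap(g.astype(np.float32),q[:,0].astype(np.float32),q[:,1].astype(np.float32),cv2.INTER_LINEAR).ravel()
    k=abs(ys-rng)<.008; med=np.median(val[k]); w=np.where(k,np.clip(med-20-val,0,None),0)
    return (w*ys).sum()/max(w.sum(),1e-9),w.max()
E
python3 - <<'E'
from gap import *
for lx in(-.019,-.0175,-.016): print("cover",lx,mark(lx,.088,-.02))
for lx in(-.025,-.027,-.03): print("rail",lx,mark(lx,.094,-.02))
E
```

```text
t: 10.65
tool_pos: [0.5219, 0.0214, 0.0811]
ee_rot: [-0.0, 0.06, 0.998, 0.0]
wrist_force: [-0.8, 0.1, -0.6]
grip_width: 0.0118
grip_force: 30.0
10.7 [0.52190232 0.02138458 0.08112606] 0.011819217372085989 29.999606609344482
cover -0.019 (np.float64(-0.01891278007706556), np.float32(78.04297))
cover -0.0175 (np.float64(-0.01891983140691843), np.float32(76.69531))
cover -0.016 (np.float64(-0.018915449740279144), np.float32(87.893555))
rail -0.025 (np.float64(-0.01898277521300768), np.float32(83.03125))
rail -0.027 (np.float64(-0.018935496564958413), np.float32(83.2041))
rail -0.03 (np.float64(-0.018974700298115932), np.float32(87.0))
```

The marks line up to within 0.1 mm. I'll release, rise and look again.

```bash
python3 -m handwheel '0 0 0 0; 0 0 0 0; 0 0 0 0; 0 0 0 0; 0 0 -0.4 0; 0 0 -1.4 0; 0 0 -2.6 0; 0 0 -3.4 0; 0 0 -3.7 0; 0 0 -3.7 0; 0 0 -3.7 0' 1
python3 - <<'E'
from gap import *
for lx in(-.0175,.0175): print("cover",lx,mark(lx,.088,-.02))
for lx in(-.027,-.032,.027,.032): print("rail",lx,mark(lx,.094,-.02))
C=cloud(p,d).reshape(-1,3)
m=(abs(C[:,2]-.085)<.006)&(abs(C[:,0]-.5)<.12)&(abs(C[:,1]+.03)<.15);print(cv2.minAreaRect(C[m,:2].astype(np.float32)))
h=proj(p,[[.513,-.052,.093]])[0];print(h)
u,v=h.astype(int)
gg=im[v-25:v+25,u-25:u+25]; 
s=cv2.cvtColor(gg,cv2.COLOR_RGB2GRAY); print(s[25,::2], s[::2,25])
m=(s<100).astype(np.uint8)
cs,_=cv2.findContours(m,cv2.RETR_CCOMP,cv2.CHAIN_APPROX_NONE)
for c in cs:
    if len(c)>25: e=cv2.fitEllipse(c); print(len(c),e, onz(p,[np.array(e[0])+[u-25,v-25]],.093))
save("w4.png",im);
E
```

```text
t: 12.08
tool_pos: [0.5209, 0.0211, 0.2277]
ee_rot: [-0.001, 0.06, 0.998, -0.0]
wrist_force: [0.5, -0.1, -0.7]
grip_width: 0.0872
grip_force: 0.0
12.125 [0.52092464 0.02107702 0.22759656] 0.0868424465160297 0.0
cover -0.0175 (np.float64(-0.01898764756676329), np.float32(39.614258))
cover 0.0175 (np.float64(-0.019084948835856475), np.float32(43.768555))
rail -0.027 (np.float64(-0.019227093520782168), np.float32(41.0))
rail -0.032 (np.float64(-0.019364429192568675), np.float32(45.16797))
rail 0.027 (np.float64(-0.019235895588117318), np.float32(38.6875))
rail 0.032 (np.float64(-0.019141820785851943), np.float32(34.19922))
((0.5132377743721008, -0.033146098256111145), (0.2514401078224182, 0.14569862186908722), 83.0167236328125)
[193.70197933 204.26062218]
[194 195 195 196 197 197 172  91  67  66  48  50  50  50  49  48  49  50
  51  50  40 100 102 102 102] [ 76  68  77  77  81  88  51  49  50  49  49  47  49  48  47  49  59  46
  48  80 105 102 103 103 103]
219 ((33.99203872680664, 23.6619930267334), (38.774532318115234, 49.008689880371094), 173.05369567871094) [[ 0.51246163 -0.04447649  0.093     ]]
```

Both rail marks agree with the cover marks to about 0.2 mm, so the cover is squarely placed. Next I move above the thermometer for a closer measurement.

```bash
python3 -m handwheel '0 -0.3 -0.4 0; -0.1 -1 -0.8 0; -0.2 -2 -0.8 0; -0.3 -3 -0.8 0; -0.4 -4 -0.8 0; -0.5 -5 -0.8 0; -0.6 -6 -0.8 0; -0.7 -7 -0.8 0; -0.8 -8 -0.8 0; -0.9 -9 -0.8 0; -0.95 -9.45 -0.8 0; -0.95 -9.58 -0.8 0; -0.95 -9.58 -0.8 0; -0.95 -9.58 -0.8 0'
python3 - <<'E'
from h import *
need([.513,-.377,.1205],83)
im,d,p=shot("wrist"); save("w5.png",im); np.savez("w5.npz",im=im,d=d,R=p["R"],t=p["t"])
C=cloud(p,d).reshape(-1,3)
for lo,hi in((.185,.205),(.13,.185),(.112,.122)):
    m=(C[:,2]>lo)&(C[:,2]<hi)&(abs(C[:,0]-.513)<.03)&(abs(C[:,1]+.377)<.035);q=C[m];print(lo,len(q),q.mean(0),q.min(0),q.max(0),cv2.minAreaRect(q[:,:2].astype(np.float32)))
print(monitor.get_state()["qpos"])
E
```

```text
t: 13.88
tool_pos: [0.5141, -0.3621, 0.2611]
ee_rot: [0.0, 0.059, 0.998, 0.001]
wrist_force: [0.4, -0.1, -0.8]
grip_width: 0.0869
grip_force: 0.0
t 13.88 tcp [ 0.5141 -0.3621  0.2611] closing ang 83.21 tilt z [ 3.0e-04  1.2e-03 -1.0e+00] units [-0.016 -0.376  3.515] yaw 0.003747467296182099
0.185 1177 [ 0.51396972 -0.3742588   0.192322  ] [ 0.50459912 -0.39090216  0.18500492] [ 0.52557067 -0.35807198  0.19501093] ((0.5150412917137146, -0.37457039952278137), (0.01910795085132122, 0.03202735632658005), 6.820111274719238)
0.13 546 [ 0.50676001 -0.37281556  0.16038067] [ 0.50403074 -0.3905486   0.13001052] [ 0.51927436 -0.35798217  0.1849989 ] ((0.5083320140838623, -0.3724514842033386), (0.03402215987443924, 0.012522822245955467), 73.07555389404297)
0.112 267 [ 0.5042809  -0.37429571  0.11605063] [ 0.49849603 -0.38983799  0.1120002 ] [ 0.51964745 -0.35762284  0.12186415] ((0.5067585706710815, -0.37146878242492676), (0.033784981817007065, 0.01596321351826191), 71.67123413085938)
[ 0.16484253  0.37411783  0.52365267  1.59881616 -0.19668602  1.2217673
  2.17842129]
```

View pics/w5.png

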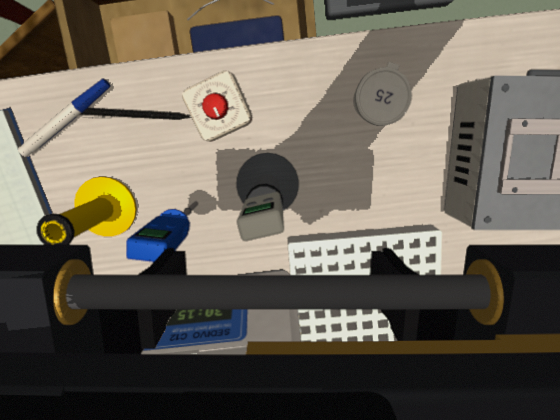

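The picture shows the white handle's top at (261,215), the blue look-alike at (160,232) and the yellow stand at (55,228). The handle's top face is centred at (0.515, -0.3746) and measures 19 x 32 mm, with its 32 mm axis at 96.8°. I'll align, narrow the opening to clear the blue one, and descend.

```bash
python3 -m handwheel '-0.06 -0.15 0.1 -0.08; -0.06 -0.32 0.3 -0.16; -0.06 -0.32 0.5 -0.237; -0.06 -0.32 0.5 -0.237; -0.06 -0.32 0.5 -0.237; -0.06 -0.32 0.5 -0.237' 0.65
python3 - <<'E'
from h import *
im,d,p=shot("wrist"); C=cloud(p,d).reshape(-1,3)
m=(C[:,2]>.19)&(C[:,2]<.2)&(abs(C[:,0]-.513)<.03)&(abs(C[:,1]+.377)<.035);q=C[m];r=cv2.minAreaRect(q[:,:2].astype(np.float32));print(len(q),q.min(0),q.max(0),r)
need([r[0][0],r[0][1],.1205],96.8)
E
```

```text
t: 14.68
tool_pos: [0.5146, -0.3767, 0.2416]
ee_rot: [0.0, -0.058, 0.998, -0.0]
wrist_force: [-0.1, -0.4, -0.1]
grip_width: 0.0569
grip_force: 0.0
1228 [ 0.50504026 -0.39062937  0.19000833] [ 0.52540568 -0.35852683  0.19540825] ((0.5150775909423828, -0.3744371235370636), (0.01753091998398304, 0.0317305326461792), 7.009830951690674)
t 14.72 tcp [ 0.5146 -0.3767  0.2415] closing ang 96.66 tilt z [ 6.e-04 -2.e-04 -1.e+00] units [-0.017  0.056  3.025] yaw -0.002502356066717803
```

```bash
python3 -m handwheel '-0.02 0.05 0.5 0; -0.02 0.05 1.2 0; -0.02 0.05 1.9 0; -0.02 0.05 2.5 0; -0.02 0.05 2.85 0; -0.02 0.05 3.02 0; -0.02 0.05 3.02 0; -0.02 0.05 3.02 0' && python3 -m handwheel '0 0 0 0; 0 0 0 0; 0 0 0 0; 0 0 0 0; 0 0 0 0; 0 0 0 0; 0 0 0 0' 0
python3 - <<'E'
from h import *
im,d,p=shot("wrist"); C=cloud(p,d).reshape(-1,3)
m=(C[:,2]>.185)&(C[:,2]<.2)&(abs(C[:,0]-.513)<.03)&(abs(C[:,1]+.377)<.035);q=C[m]
if len(q)>5:print(len(q),q.min(0),q.max(0),cv2.minAreaRect(q[:,:2].astype(np.float32)))
s=monitor.get_state();print(s["tool_pos"],s["wrist_force"],s["moment"],s["grip_width"],s["grip_force"])
E
```

```text
t: 15.72
tool_pos: [0.5154, -0.3752, 0.1212]
ee_rot: [0.001, -0.058, 0.998, -0.0]
wrist_force: [0.6, -0.2, 0.8]
grip_width: 0.0564
grip_force: 0.0
t: 16.6
tool_pos: [0.5149, -0.3748, 0.1204]
ee_rot: [0.0, -0.058, 0.998, -0.0]
wrist_force: [-0.3, 0.3, 0.8]
grip_width: 0.0319
grip_force: 30.0
4188 [ 0.50041188 -0.39925095  0.18663678] [ 0.52353989 -0.35144026  0.19999868] ((0.5122717618942261, -0.3743082284927368), (0.018790224567055702, 0.04817955940961838), 7.061986446380615)
[ 0.51491266 -0.37485868  0.12041259] [0.33479933 0.17957164 0.75776116] [ 0.03267971  0.01554181 -0.05030343] 0.031907101256988195 29.997688948642462
```

Gripped at 32 mm, 30 N. Lifting straight up.

```bash
python3 -m handwheel '0 0 -0.1 0; 0 0 -0.3 0; 0 0 -0.6 0; 0 0 -0.9 0; 0 0 -1.2 0; 0 0 -1.5 0; 0 0 -1.8 0; 0 0 -2.1 0; 0 0 -2.4 0; 0 0 -2.7 0; 0 0 -3 0; 0 0 -3.2 0; 0 0 -3.3 0; 0 0 -3.3 0; 0 0 -3.3 0'
cat > stem.py <<'E'
from h import *
def stem_px(n,axis_xy,z0,z1,pre):
    "find the stem's axis in view n near expected"
    im,d,p=pre; C=cloud(p,d)
    m=(np.hypot(C[...,0]-axis_xy[0],C[...,1]-axis_xy[1])<.02)&(C[...,2]>z0)&(C[...,2]<z1)
    return C[m]
def axis(tcp):
    for n in("scene","side"):
        pre=shot(n); 
        np.savez(n+"s.npz",im=pre[0],d=pre[1])
        tip=tcp[2]-.1204+.015
        for lo,hi in((0,.04),(.05,.08),(.105,.178)):
            q=stem_px(n,tcp,tip+lo,tip+hi,pre)
            if len(q): print(n,lo,len(q),np.median(q,0).round(4),q.min(0).round(4),q.max(0).round(4))
E
python3 - <<'E'
from stem import *
s=monitor.get_state();print(s["tool_pos"],s["wrist_force"],s["moment"],s["grip_width"]);axis(s["tool_pos"])
need([.513,-.052,.2513],83)
E
```

```text
t: 18.52
tool_pos: [0.5147, -0.3746, 0.2518]
ee_rot: [-0.0, -0.058, 0.998, 0.0]
wrist_force: [0.0, 0.5, -1.3]
grip_width: 0.0317
grip_force: 30.0
[ 0.51465511 -0.37456487  0.25178209] [ 0.0064407   0.53648994 -1.2787744 ] [-0.03598584 -0.00280048 -0.01200791] 0.03167992883921243
scene 0 26 [ 0.5148 -0.3749  0.1694] [ 0.5119 -0.3785  0.1488] [ 0.519  -0.3718  0.1861]
scene 0.05 20 [ 0.515  -0.3747  0.2114] [ 0.5113 -0.3773  0.1982] [ 0.5176 -0.3724  0.2258]
scene 0.105 315 [ 0.5078 -0.3754  0.2915] [ 0.495  -0.3936  0.2516] [ 0.5246 -0.356   0.3244]
side 0 30 [ 0.5129 -0.3771  0.171 ] [ 0.5098 -0.3819  0.1485] [ 0.5191 -0.3737  0.1857]
side 0.05 23 [ 0.5136 -0.3773  0.2113] [ 0.5099 -0.3807  0.1965] [ 0.5168 -0.3742  0.2256]
side 0.105 270 [ 0.506  -0.3783  0.2873] [ 0.501  -0.3941  0.2514] [ 0.5219 -0.3563  0.3241]
t 18.62 tcp [ 0.5147 -0.3746  0.2518] closing ang 96.66 tilt z [-8.e-04  5.e-04 -1.e+00] units [-0.894  8.016  0.017] yaw 0.2383861139197673
```

The stem is upright to within about 1 mm over its visible length. Moving to hover over the hole.

```bash
python3 -m handwheel '-0.02 0.2 0 0; -0.06 0.6 0 0; -0.13 1.2 0 0; -0.2 1.8 0 0; -0.27 2.4 0 0; -0.33 3 0 0; -0.4 3.6 0 0; -0.47 4.2 0 0; -0.53 4.8 0 0; -0.6 5.4 0 0; -0.67 6 0 0; -0.74 6.6 0 0; -0.8 7.2 0 0; -0.85 7.6 0 0; -0.88 7.9 0 0; -0.89 8.02 0 0; -0.89 8.02 0 0; -0.89 8.02 0 0'
python3 - <<'E'
from stem import *
s=monitor.get_state();print(s["t"],s["tool_pos"],s["grip_width"])
axis(s["tool_pos"])
im,d,p=shot("wrist");np.savez("ws.npz",im=im,d=d,R=p["R"],t=p["t"])
rows=[]
for n,pp in(("scene",None),("side",None),("w",p)):
    f=np.load(n+"s.npz");pp=pp or cams.camera_params(n)
    h=proj(pp,[[.513,-.052,.093]])[0];print(n,h,proj(pp,[[*s["tool_pos"][:2],.147]])[0])
    u,v=h.astype(int); c=f["im"][max(v-35,0):v+25,u-30:u+30]; rows.append(cv2.resize(c,(260,260),interpolation=cv2.INTER_CUBIC))
save("hov.png",np.hstack(rows))
E
```

```text
t: 20.88
tool_pos: [0.513, -0.0529, 0.2523]
ee_rot: [-0.0, -0.057, 0.998, -0.0]
wrist_force: [0.0, -0.5, -0.5]
grip_width: 0.0315
grip_force: 30.0
20.875 [ 0.51301276 -0.0528954   0.2523088 ] 0.031495065151572986
scene 0 19 [ 0.5132 -0.0531  0.1683] [ 0.509  -0.0572  0.1495] [ 0.5204 -0.0479  0.1865]
scene 0.05 18 [ 0.5139 -0.0541  0.2111] [ 0.5085 -0.0563  0.1976] [ 0.5191 -0.0505  0.2248]
scene 0.105 266 [ 0.5059 -0.0544  0.2887] [ 0.4967 -0.0727  0.2525] [ 0.5241 -0.0349  0.3248]
side 0 24 [ 0.5108 -0.0542  0.169 ] [ 0.5077 -0.0659  0.1473] [ 0.5139 -0.0516  0.1868]
side 0.05 18 [ 0.5109 -0.0573  0.2117] [ 0.5069 -0.0611  0.1977] [ 0.5135 -0.0502  0.2264]
side 0.105 157 [ 0.5042 -0.0558  0.2847] [ 0.4975 -0.0723  0.2524] [ 0.5215 -0.036   0.3242]
scene [264.45651759 207.58239993] [264.8717549  192.62539899]
side [282.80140845 207.63550175] [282.84552364 191.92477329]
w [277.77852631 197.28160745] [276.65742026 210.20704239]
```

View pics/hov.png

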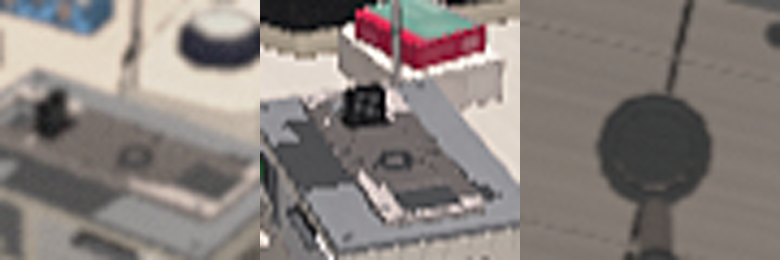

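Collar and stem are visible in all three panels. The collar is at the expected pixels to within about 1 px: scene (265,208), side (283,208) and wrist (278,196). I've used all my picture views, so I work from numbers now. I'll compare the stem's column with the collar's in scene and side.

```bash
cat > rel.py <<'E'
from h import *
def measure(frames, tcp, z0, z1, H=np.array([.513,-.052])):
    A=[];b=[]
    for n,(im,d,p) in frames.items():
        C=cloud(p,d); g=cv2.cvtColor(im,cv2.COLOR_RGB2GRAY).astype(float)
        X=lambda x,y,z:proj(p,[[x,y,z]])[0]
        # stem: per-row centroid of near pixels by depth
        m=(np.hypot(C[...,0]-tcp[0],C[...,1]-tcp[1])<.02)&(C[...,2]>z0)&(C[...,2]<z1)
        r=[]
        for v in np.unique(np.where(m)[0]):
            us=np.where(m[v])[0]
            if 2<=len(us)<=5:
                # model column at this row, from vertical line through tcp
                zz=np.linspace(z0-.02,z1+.02,60); q=proj(p,[[tcp[0],tcp[1],z] for z in zz])
                uu=np.interp(-v,-q[:,1][np.argsort(-q[:,1])][::1] if False else np.sort(-q[:,1]),q[np.argsort(-q[:,1]),0]); r.append((us.min()+us.max())/2-uu)
        rs=np.median(r)
        # collar by darkness
        h=X(*H,.0915);u,v=np.round(h).astype(int); w=g[v-8:v+9,u-10:u+11]
        th=np.median(w)-14; mm=(w<th).astype(np.uint8); k,l,st,ce=cv2.connectedComponentsWithStats(mm)
        j=1+np.argmax([st[i,4] if np.hypot(*(ce[i]-[10,8]))<5 else 0 for i in range(1,k)])
        cc=st[j,0]+(st[j,2]-1)/2+u-10; rc=cc-h[0]
        J=np.array([(X(H[0]+.001,H[1],.093)-X(*H,.093))[0],(X(H[0],H[1]+.001,.093)-X(*H,.093))[0]])
        print(n,"stem res px",round(rs,2),len(r),np.std(r).round(2),"collar",st[j],"res",round(rc,2),"px/mm",J.round(3))
        A.append(J); b.append(rs-rc)
    e=np.linalg.solve(np.array(A),b); off=(np.array(tcp[:2])-H)*1e3+e
    print("stem minus hole, mm (x,y):",off.round(2)); return off
E
python3 - <<'E'
from rel import *
fr={}
for n in("scene","side"):
    f=np.load(n+"s.npz");fr[n]=(f["im"],f["d"],cams.camera_params(n))
s=monitor.get_state();measure(fr,s["tool_pos"],.148,.225)
# wrist: collar
f=np.load("ws.npz");p=cams.camera_params("wrist");p["R"]=f["R"];p["t"]=f["t"];g=cv2.cvtColor(f["im"],cv2.COLOR_RGB2GRAY)
print(g[196,258:300]);print(g[178:216,285])
m=np.zeros_like(g);m[180:205,260:298]=(g[180:205,260:298]<64);m[:,:]=m
cs,_=cv2.findContours(m,cv2.RETR_EXTERNAL,cv2.CHAIN_APPROX_NONE);c=max(cs,key=len);c=c[c[:,0,1]<203]
e=cv2.fitEllipse(c);print(e,onz(p,[e[0]],.0915))
E
```

```text
scene stem res px 0.49 20 0.38 collar [ 7  5  9  6 38] res 0.55 px/mm [ 0.15  -0.283]
side stem res px -0.25 21 0.11 collar [ 5  7 10  5 33] res -0.3 px/mm [ 0.291 -0.134]
stem minus hole, mm (x,y): [ 0.37 -0.27]
[122 121 120 121 120 119  98  69  59  59  57  59  60  60  61  60  58  59
  60  59  60  60  59  61  61  62  61  61  58  58  59  59  64 103 122 121
 121 121 120 121 119 121]
[124 123 124 123 123 121 116  97  71  59  62  60  59  59  60  59  60  62
  61  59  60  62  60  58  60  62  57  59  67  96 125 126 124 125 126 126
 125 125]
((277.5751953125, 194.42709350585938), (20.277097702026367, 24.388296127319336), 85.59701538085938) [[ 0.51058102 -0.05247434  0.0915    ]]
```

The stem-to-hole offset is about 0.4 mm, against a clearance of 6 mm for the stem and 4.5 mm for the ring. I'll lower part-way and measure again.

```bash
python3 -m handwheel '0 0 0.1 0; 0.01 0.01 0.3 0; 0.01 0.01 0.55 0; 0.01 0.01 0.8 0; 0.01 0.01 1.05 0; 0.01 0.01 1.3 0; 0.01 0.01 1.45 0; 0.01 0.01 1.5 0; 0.01 0.01 1.5 0; 0.01 0.01 1.5 0; 0.01 0.01 1.5 0'
cat > chk.py <<'E'
from rel import *
s=monitor.get_state();fr={n:shot(n) for n in("scene","side")}
z=s["tool_pos"][2]-.1054;print("t",s["t"],s["tool_pos"],"tip",z,s["wrist_force"],s["grip_width"],"ring",z+.045)
measure(fr,s["tool_pos"],max(z,.098)+.001,z+.08)
E
python3 chk.py
python3 - <<'E'
from h import *
# dark ring height & shoulder height seen in both views
s=monitor.get_state();t=s["tool_pos"]
for n in("scene","side"):
    im,d,p=shot(n);g=cv2.cvtColor(im,cv2.COLOR_RGB2GRAY).astype(np.float32);C=cloud(p,d)
    z=np.arange(.1,.215,.003);q=proj(p,[[t[0],t[1],a] for a in z]).astype(np.float32)
    o=.4 if n=="scene" else -.3
    v=cv2.remap(g,q[:,0]+o,q[:,1],cv2.INTER_LINEAR).ravel();print(n,[(round(float(a),3),int(b)) for a,b in zip(z,v)])
E
```

```text
t: 22.4
tool_pos: [0.5128, -0.0517, 0.1926]
ee_rot: [0.0, -0.058, 0.998, 0.0]
wrist_force: [-0.1, -1.1, -1.8]
grip_width: 0.032
grip_force: 30.0
t 22.4 [ 0.51277999 -0.05165045  0.19259831] tip 0.08719831495132904 [-0.05082573 -1.14484277 -1.81292622] 0.03197586183049255 ring 0.13219831495132905
scene stem res px 0.07 19 0.06 collar [ 7  6  9  6 34] res 0.55 px/mm [ 0.15  -0.283]
side stem res px -0.12 21 0.11 collar [ 5  6 10  6 33] res -0.3 px/mm [ 0.291 -0.134]
stem minus hole, mm (x,y): [1.63 3.02]
scene [(0.1, 109), (0.103, 112), (0.106, 117), (0.109, 120), (0.112, 121), (0.115, 125), (0.118, 128), (0.121, 130), (0.124, 131), (0.127, 127), (0.13, 118), (0.133, 115), (0.136, 123), (0.139, 133), (0.142, 138), (0.145, 141), (0.148, 147), (0.151, 151), (0.154, 153), (0.157, 156), (0.16, 158), (0.163, 158), (0.166, 153), (0.169, 145), (0.172, 136), (0.175, 128), (0.178, 119), (0.181, 108), (0.184, 97), (0.187, 111), (0.19, 130), (0.193, 148), (0.196, 157), (0.199, 158), (0.202, 157), (0.205, 156), (0.208, 156), (0.211, 154), (0.214, 148)]
side [(0.1, 120), (0.103, 121), (0.106, 121), (0.109, 120), (0.112, 123), (0.115, 123), (0.118, 117), (0.121, 121), (0.124, 128), (0.127, 113), (0.13, 82), (0.133, 108), (0.136, 131), (0.139, 131), (0.142, 132), (0.145, 133), (0.148, 129), (0.151, 121), (0.154, 116), (0.157, 119), (0.16, 133), (0.163, 141), (0.166, 138), (0.169, 131), (0.172, 126), (0.175, 130), (0.178, 124), (0.181, 104), (0.184, 96), (0.187, 119), (0.19, 138), (0.193, 140), (0.196, 140), (0.199, 142), (0.202, 137), (0.205, 130), (0.208, 124), (0.211, 124), (0.214, 123)]
```

The ring shows at z≈0.131 in both views, as expected from the tip height. The lateral estimate is limited by pixel quantisation, so I'll refine it with sub-pixel profiles, including the wrist view.

Run:
```python
from h import *
s=monitor.get_state();t=s["tool_pos"];H=[.513,-.052]
np.set_printoptions(linewidth=200)
for n in("scene","side","wrist"):
    im,d,p=shot(n);np.savez(n+"d.npz",im=im,d=d,R=p["R"],t=p["t"]);g=cv2.cvtColor(im,cv2.COLOR_RGB2GRAY)
    h=proj(p,[[*H,.093]])[0];st=proj(p,[[t[0],t[1],.093],[t[0],t[1],.11],[t[0],t[1],.13]]);print(n,"hole exp",h.round(2),"stem exp",st.round(2).tolist())
    u,v=np.round(h).astype(int)
    if n!="wrist":
        for r in range(v-9,v+6): print(r,u-9,g[r,u-9:u+10])
    else:
        for r in range(v-16,v+14,2): print(r,u-18,g[r,u-18:u+19])
```

```text
scene hole exp [264.46 207.58] stem exp [[264.3, 207.6], [264.35, 202.93], [264.4, 197.37]]
199 255 [111 111 112 116 118 121 130 134 132 131 133 145 150 152 155 153 153 155 151]
200 255 [114 115 113 112 112 115 116 119 122 127 134 134 142 147 149 150 149 150 153]
201 255 [111 115 112 111 109 111 115 110 114 124 126 123 129 139 147 150 148 149 152]
202 255 [113 110 112 110 108 113 115 114 115 120 118 113 115 120 126 128 129 140 147]
203 255 [109 109 113 111 108 113 112 108 113 118 119 114 113 112 106 102 116 126 141]
204 255 [108 111 109 111 114 113 111 111 114 119 119 110 110 111  98  99 108 116 128]
205 255 [112 111 110 114 110 113 108 104 106 116 110 103 100  99 105 107 115 117 115]
206 255 [114 112 109 110 111 110 101  89  97 114 105  92  81  92 100 109 114 114 113]
207 255 [107 109 108 110 112 105  87  73  89 111 109  93  79  78  95 112 114 110 111]
208 255 [107 110 106 109 111 103  82  71  90 103 101  89  78  76  97 108 113 109 108]
209 255 [107 112 110 109 108 102  85  74  84  91  88  83  76  80  99 109 112 111 109]
210 255 [108 114 113 111 105  96  88  84  86  89  84  80  86  
[... 3430 characters left out ...]
 88  85  84  82  74  63  66  66  58  59  62  61  61  94 120 128 126]
218 258 [127 128 126 118  90  66  62  62  61  61  75  79  73  65  61  63  73  85  84  82  81  81  84  83  78  73  68  63  60  60  61  68  94 119 124 125 125]
220 258 [127 128 128 129 128 115  84  63  62  62  60  64  73  84  84  76  66  57  56  59  58  55  54  57  66  62  57  62  60  60  78 112 128 128 127 126 125]
222 258 [131 130 129 130 129 129 113  84  68  60  62  63  63  63  56  54  61  66  74  81  81  78  69  65  58  55  57  59  68  92 116 129 130 130 130 130 131]
224 258 [128 130 129 129 131 131 132 130 121 105  86  72  63  58  58  61  72  80  83  84  83  80  81  77  69  63  80  96 116 126 128 126 125 126 125 127 125]
```

Sub-pixel readings in the wrist view put the stem at column 277.9 and the collar centre at 276.05, so the stem is about 1.5 mm too far in +y. Scene and side point the same way and also show it slightly too far in +x. I'll correct by (-1.2, -1.7) mm and look again.

```bash
python3 -m handwheel '0.02 -0.02 0 0; 0.035 -0.04 0 0; 0.035 -0.04 0 0; 0.035 -0.04 0 0; 0.035 -0.04 0 0; 0.035 -0.04 0 0';  cat > sub.py <<'E'
from h import *
np.set_printoptions(linewidth=220)
def cross(x,a,th,first=True):
    i=np.where((a[:-1]-th)*(a[1:]-th)<=0)[0]; i=i[0] if first else i[-1]
    return x[i]+(th-a[i])/(a[i+1]-a[i]+1e-9)
s=monitor.get_state();t=s["tool_pos"];H=[.513,-.052];print(s["t"],t,s["wrist_force"])
im,d,p=shot("wrist");g=cv2.cvtColor(im,cv2.COLOR_RGB2GRAY).astype(float)
h=proj(p,[[*H,.093]])[0];sx=proj(p,[[*t[:2],.093]])[0];print("exp hole",h,"stem",sx)
u,v=np.round(h).astype(int);L=[];S=[]
for r in range(v-3,v+4):
    x=np.arange(u-22,u+23);a=g[r,u-22:u+23];l=cross(x,a,93);q=cross(x,a,93,False)
    xs=np.arange(u-7,u+10);b=g[r,u-7:u+10];w=np.clip(b-68,0,None);L.append((l+q)/2);S.append((w*xs).sum()/w.sum())
print("collar",np.round(L,2),"stem",np.round(S,2),"diff mm",.825*(np.mean(S)-np.mean(L)))
c=g[:,u-9];print("tip/top edge rows col",u-9,cross(np.arange(v-30,v+30),c[v-30:v+30],93),cross(np.arange(v-30,v+30),c[v-30:v+30],93,False))
c=g[:,u+11];print("col",u+11,cross(np.arange(v-30,v+30),c[v-30:v+30],93),cross(np.arange(v-30,v+30),c[v-30:v+30],93,False))
for n,th in(("scene",92),("side",85)):
    im,d,p=shot(n);g=cv2.cvtColor(im,cv2.COLOR_RGB2GRAY);h=proj(p,[[*H,.093]])[0];u,v=np.round(h).astype(int)
    for r in (v-5,v-4,v-3,v-1,v,v+1): print(n,r,u-7,g[r,u-7:u+8])
E
python3 sub.py
```

```text
t: 23.5
tool_pos: [0.5114, -0.0534, 0.1923]
ee_rot: [0.0, -0.058, 0.998, 0.0]
wrist_force: [-0.1, 0.4, -0.4]
grip_width: 0.032
grip_force: 30.0
23.5 [ 0.51139446 -0.05340077  0.19232299] [-0.05054742  0.41355235 -0.40864336]
exp hole [278.27361859 214.12154955] stem [276.74282842 211.95080821]
collar [277.92 277.98 277.98 278.03 278.01 277.99 278.06] stem [277.74 277.69 277.73 277.69 277.75 277.88 277.87] diff mm -0.19052704916237814
tip/top edge rows col 269 199.3666666666789 239.66666666655556
col 289 201.25806451613735 239.499999999875
scene 203 257 [111 111 109 111 110 108 113 115 113 105 108 110 106 103 113]
scene 204 257 [108 111 110 112 113 110 110 120 115 106 105 103 100 102 107]
scene 205 257 [110 110 109 112 110 103 105 114 113  99  98 101 103 108 116]
scene 207 257 [110 108 110 104  89  74  87 107 114  98  77  78  96 108 111]
scene 208 257 [109 109 110 104  82  69  86 104 105  92  78  79  96 106 110]
scene 209 257 [110 110 110 102  79  72  80  89  90  81  78  81  99 113 111]
side 203 276 [108 109 107 108 108 104 159 129 105 107 108 107 107 104  98]
side 204 276 [109 108 107 108 107 103 117 131 106 108 109 108 116 106 101]
side 205 276 [107 106 107 109 109 107 120 131 109 112 111 108 108 106 109]
side 207 276 [107 108 110 105  61  65 107 137  65  56  80 108 113 111  95]
side 208 276 [107 108 111  80  48  82 120 140 100  56  51  90 103  91 112]
side 209 276 [112 109  91  66  51  96 111 113 109  60  51  86  99  82 111]
```

Now aligned within about 0.3 mm in all views. The ring height also agrees with kinematics to about 1 mm. Lowering the remaining 38.7 mm gently.

```bash
python3 -m handwheel '0 0 0.08 0; 0 0 0.2 0; 0 0 0.35 0; 0 0 0.5 0; 0 0 0.65 0; 0 0 0.78 0; 0 0 0.88 0; 0 0 0.94 0; 0 0 0.97 0; 0 0 0.97 0; 0 0 0.97 0; 0 0 0.97 0'; python3 sub.py
python3 - <<'E'
from h import *
s=monitor.get_state();t=s["tool_pos"];print("ring z",t[2]-.1054+.045)
for n in("scene","side"):
    im,d,p=shot(n);g=cv2.cvtColor(im,cv2.COLOR_RGB2GRAY).astype(np.float32)
    z=np.arange(.084,.175,.0025);q=proj(p,[[.5125,-.0527,a] for a in z]).astype(np.float32)
    print(n,[(round(float(a),4),int(b)) for a,b in zip(z,cv2.remap(g,q[:,0],q[:,1],cv2.INTER_LINEAR).ravel())])
    C=cloud(p,d).reshape(-1,3);m=(np.hypot(C[:,0]-.5125,C[:,1]+.0527)<.03)&(C[:,2]>.05);q=C[m]
    for lo in(.1,.12,.15,.2):k=q[(q[:,2]>lo)&(q[:,2]<lo+.02)];print(lo,np.median(k,0).round(4))
    k=q[(q[:,2]<.26)];print("top",k[:,2].max())
E
```

```text
t: 25.15
tool_pos: [0.5115, -0.0534, 0.1537]
ee_rot: [0.0, -0.058, 0.998, 0.0]
wrist_force: [0.0, 0.3, -1.0]
grip_width: 0.0319
grip_force: 30.0
25.15 [ 0.51148167 -0.05341044  0.15365456] [ 0.03127962  0.27214304 -0.9653722 ]
exp hole [278.40162687 227.43435966] stem [276.61321261 225.08274987]
collar [278.04 277.97 278.   278.04 278.01 278.03 278.06] stem [277.78 278.42 277.71 278.01 278.49 279.07 278.96] diff mm 0.26967542563013325
tip/top edge rows col 269 209.42857142858162 239.57142857134693
col 289 211.1794871794918 239.49999999991667
scene 203 257 [108 109 112 112 113 112 111 118 118 107 109 109 103 106 113]
scene 204 257 [108 111 113 110 113 110 111 117 116 106 108 108 101 100 110]
scene 205 257 [111 111 112 112 108 104 102 115 116  98  95 102 103 104 112]
scene 207 257 [111 108 112 104  90  71  77  94  99  78  71  77  98 110 112]
scene 208 257 [111 111 110 103  83  68  72  85  84  78  72  78  97 108 110]
scene 209 257 [110 110 108  98  87  73  76  77  78  77  78  83 100 110 111]
side 203 276 [108 110 108 107 108 105 118 133 107 108 110 108 106 104  99]
side 204 276 [106 109
[... 1040 characters left out ...]
op 0.25971823824756624
side [(0.084, 73), (0.0865, 68), (0.089, 77), (0.0915, 95), (0.094, 112), (0.0965, 125), (0.099, 131), (0.1015, 129), (0.104, 127), (0.1065, 127), (0.109, 126), (0.1115, 134), (0.114, 141), (0.1165, 146), (0.119, 140), (0.1215, 134), (0.124, 128), (0.1265, 122), (0.129, 121), (0.1315, 124), (0.134, 129), (0.1365, 134), (0.139, 121), (0.1415, 104), (0.144, 98), (0.1465, 133), (0.149, 154), (0.1515, 160), (0.154, 158), (0.1565, 160), (0.159, 153), (0.1615, 131), (0.164, 96), (0.1665, 61), (0.169, 60), (0.1715, 63), (0.174, 63)]
0.1 [ 0.5104 -0.0581  0.1104]
0.12 [ 0.5076 -0.0592  0.1323]
0.15 [ 0.5048 -0.0667  0.1589]
0.2 [ 0.5023 -0.0594  0.2088]
top 0.25936816409422225
```

The ring sits at z≈0.0932, level with the collar top at 0.093. The stem is centred within about 0.3 mm and the arm is steady with no contact force. Handing in.

```bash
python3 -m handwheel '0 0 0 0; 0 0 0 0; 0 0 0 0; 0 0 0 0' && python3 -c "
from rig import finish_job
print(finish_job())"
```

```text
t: 25.9
tool_pos: [0.5114, -0.0534, 0.1535]
ee_rot: [0.0, -0.058, 0.998, 0.0]
wrist_force: [-0.8, -0.5, -1.7]
grip_width: 0.0318
grip_force: 30.0
the job is handed in; nothing more can be done
None
```

I handed the job in at about 26 s: the port cover is aligned with the port, and the thermometer is held upright in its guide hole. By my measurements the stem is centred to about 0.3 mm and the ring is within 0.5 mm of the collar top. There was no sign of contact with the incubator, and I did not go near the bottle or cups.

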